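# Take the cake bin's lid off its lift-off hinges and stand it in the drying rack

### The arm

A 6-joint arm with a two-finger parallel gripper is mounted at the origin on a cart in front of the work surface, level with it; the furniture and walls round the work are solid. World frame = base frame: x ahead of the robot, y to its left, z up, the work surface at z = 0. Lengths are in mm, angles in rad, forces in N, time in s.
With the tool pointing down it reaches from about 350 to 725 mm from the base axis. Payload 4.3 kg.
Tool frame: the origin (TCP) lies between the finger pads; the fingertips stand 25 mm ahead of it and the grasp point (between the pads) lies 6 mm ahead of it; z points along the fingers, y is the direction in which the jaws open and shut (so a half turn about z gives the same grasp; the last joint's range is limited). The gripper opens to 85 mm and grips with 20 to 120 N. Pads are 22 mm wide; open, the fingers measure 114 mm over their backs; the gripper's body (76 mm by 85 mm) begins 54 mm behind the grasp point. The pads swing forward as they close: fully open they stand 13 mm farther back than shut.
Start: joints at [1.007, 0.377, 0.081, 1.274, 0, 1.46], TCP at [252.082, 516.835, 256.329] pointing down, gripper open.
Joint ranges: [-2.72, 2.72], [-0.84, 1.66], [-1.02, 1.22], [-1.77, 2.12], [-1.37, 1.28], [-3.14, 3.14]. Speed limits (rad/s): [2.57, 2.57, 3.14, 3.14, 3.14, 3.14].

### API

Orientations are given as a unit quaternion [w, x, y, z].
In Python, from station import r gives the robot as it stands. The module is installed in compiled form; this text tells all that it offers.
- The arm moves only by the tool arm_command, never from a script. Its argument "increments" is a list that holds one entry, the list of rows, each a list of 7 numbers: the shift along the tool's x, y, z in units of 0.1 m (1.0 is 0.1 m), then the turn, a rotation vector about the tool's x, y, z in units of 2 rad (1.0 is 2 rad), then the opening, from 0 (shut) to 1 (fully open). In form: [[[x, y, z, wx, wy, wz, grip], ...]]. A call has 1 to 20 rows; each row is the pose to reach, as a shift and turn from the pose commanded when the call began, along the tool's axes at that moment; what a row does not reach only later rows make up. A row lasts 1/8 s, in which the tool goes at most 62.5 mm and 10.7 degrees, less where a joint would pass 70% of its speed; a pose out of reach is approached as far as the arm can. A call with a number of a shift or a turn outside -1 to 1 is refused whole. A call with a gripper value outside its range is refused whole. The fingers move at their own pace and stop on an object; "force" is the grip in N (left out, the last holds). Time passes only in rows, so rows that repeat a pose let the fingers close. It gives the time, the measured TCP pose, the force and the opening at its end, in the units of the state.
- r.read_state(): the state, without advancing time (a new reading comes with each control period).
- r.get_image(name): name is "scene" or "side" or "wrist"; returns the picture (480x640x3 uint8, red, green, blue); there is no depth.
- r.camera_params(name): a dict with "fx", "fy", "cx", "cy" (pixels), "R" (3x3) and "t" (3): a world point X has camera coordinates R X + t. Camera axes: x right, y down, z forward; pixel columns grow to the right and rows downward; lengths in mm; the calibration is good to about 2 mm. The wrist camera is an equidistant fisheye: a pixel r from the principal point sees the ray r / f radians off the axis. A picture is of the moment at which its call begins: read the wrist's pose just before it. camera_params takes no time and is no camera call; for the wrist camera it gives the pose at the moment of the call.
- r.hand_in(): hands the job in, once; it reports no verdict.
Trained networks look in the newest picture that a camera, given by its name, has taken for a name from the list of things; names that differ only in an ending like _2 or _b are one class to them, and where a whole thing is asked for, a point or a joint stands for the part that bears it (a point fixed in the world has none). Each returns a list of dicts, best first, with "p" (0 to 1); they miss things now and then, are a little off and sometimes report something else, mostly with a low value. They report only what shows in the picture. A call takes as long as a camera call.
- r.spot_in(thing, camera): "box" ([left, top, right, bottom] as shares, 0 to 1, of the picture: columns of its width, rows of its height, round what is visible of it).
The state is a dict: "time_s": time; "joints": joint angles; "joint_vel": joint speeds; "tau": joint torques, N m; "ee_pos": TCP position; "orientation": TCP orientation; "force": force on the tool from outside, world axes, zero at the start; "moment": the same for the moment, N m; "finger_gap": finger opening in mm.
Only numpy, scipy, OpenCV 4.12 (cv2) and the standard library are available. Lean on these libraries where they do the work, as an engineer would, in place of code of your own. Each camera call takes 0.05 s, during which the arm holds its last target.

### The job

The lid of the steel cake bin is due for washing. Swing it up by its handle until it stands upright, lift it straight up off its hinge brackets, and stand it upright, hinge side down, in any slot of the wire drying rack, fully down on the rack's base. Handle it gently without dropping it, let go of it there, and leave the timer, the jar and the shaker where they are.

Things in the scene. Friction and masses are not known exactly. Their poses are not given: they have to be found in the camera images.
- bin: open steel box, 120 (x) x 150 (y) x 85 mm high, fixed to the table; origin at the centre of its underside, z up, front at its own -x. Two keyhole hinge brackets on its back wall (y = +-45 mm, 10 mm wide) hold the lid's pins; they reach up to 102 mm and back to x = 88 mm. A flat cake lies inside.
- bin_hinge (a point): middle of the hinge line on the bin: 75 mm behind the bin's centre, 89 mm above its underside; axes as the bin's (y along the hinge). Each bracket is a 17 mm bore with a 10 mm wide mouth on top: the lid's flat pins (14 x 5 mm) turn freely in it but pass up through the mouth only while the lid is within about 20 degrees of upright.
- lid_bar (a point): centre of the lid's handle: a 12 mm round bar, straight for 74 mm along the lid's y, in the lid's plane, 179 mm from its hinge line, with a 36 mm free gap to the lid's edge. The round bar can turn between gripping fingers. Axes are the lid's: shut, they are as the bin's (-x from hinge to handle, z up); upright, -x points up.
- lid_hinge (a point): middle of the line through the lid's two pins, 179 mm from the bar along the lid's +x. The pins span y = +-56 mm and have 2 to 4 mm of play in the brackets. With the lid upright its lowest parts lie 7 mm below this point. Nothing holds the lid up: let go before upright, it falls shut.
- rack: drying rack fixed to the table: grey base 130 (x) x 162 (y) x 8 mm with four wire hoops (6 mm wire, top at 78 mm, 156 mm wide) standing along its y at x = -48, -16, 16, 48 mm; the three slots between them, centred at x = -32, 0, 32 mm, are 26 mm wide. Origin at the centre of its underside, z up. A lid let go in a slot leans a little on a hoop.
- timer: kitchen timer, 66 x 66 x 23 mm, loose, origin under its centre; leave it alone
- jar: glass jar with black lid, 60 x 65 x 100 mm, loose, origin under its centre; leave it alone
- shaker: steel sugar shaker, 62 mm round, 96 mm high, loose, origin under its centre; leave it alone
- lid: the lid: loose steel plate 120 x 150 x 8 mm, about 0.25 kg, that starts shut on the bin's rim; origin at the centre of the bin's mouth on its underside (the plate runs from x = -62 to 58 mm); axes as at point lid_bar

How it is judged (in metres and radians):
On the way, in this order (a step that is already met when the one before it is completed fails the run):
1. the lid stands upright (within 15 degrees) with its pins still in the brackets (angle between lid_bar's own z axis and vertical between 1.31 and 1.83 rad and distance between lid_hinge and bin_hinge below 0.012 m), for 0.1 s.
2. the lid, still roughly upright, is lifted with its pins clear above the brackets (z of lid_hinge in the frame of bin_hinge above 0.022 m and horizontal distance between lid_hinge and bin_hinge below 0.05 m and angle between lid_bar's own z axis and vertical between 1.15 and 1.99 rad), for 0.05 s.
At the end, for the whole second after the job is handed in: The lid stands at rest in a slot of the rack, handle up, its pins down on the base (hinge line less than 21 mm above the rack's underside, within 46 mm of the rack's middle across the slots and 35 mm along them), within about 20 degrees of upright and 14 degrees of the slots' direction (x of lid_hinge in the frame of rack between -0.046 and 0.046 m and y of lid_hinge in the frame of rack between -0.035 and 0.035 m and z of lid_hinge in the frame of rack below 0.021 m and height (world z) of lid_bar above 0.15 m and angle between lid_bar's own z axis and vertical between 1.2 and 1.94 rad and angle between the y axis of lid_bar and the y axis of rack, either way round below 0.25 rad and linear speed of lid below 0.02 m/s); the robot touches nothing.
It fails at once if the timer, jar or shaker is moved by more than 25 mm (distance of any of timer, jar, shaker from where it was at the start of the episode above 0.025 m).
It fails at once if the lid is dropped or flung (moves faster than 1 m/s) (linear speed of lid above 1 m/s).
It also fails if it takes over 51 s, if anything falls off the work surface, if the arm or the gripper's body presses on something with over 40 N, if the wrist force passes 120 N, or if a joint passes its speed limit or range.

## Working session

There is one attempt and no reset: what is moved stays moved. The work goes in short steps, Python scripts to look and compute and a tool call to move; the robot and the scene stay as the last step left them, time stands still between calls to the robot, and variables do not carry over. Pictures are saved under pics/ and viewed, and the job is handed in when it is done.

Besides the shell and the picture viewer there is one more tool, called after "Call:" as a command line: name --argument value ..., lists and objects as JSON in quotes. arm_command: Moves the arm, as the interface text tells. Its arguments: {"type":"object","properties":{"increments":{"type":"array","items":{"type":"array","items":{"type":"array","items":{"type":"number","minimum":-1,"maximum":1}}}},"force":{"type":"number"}},"required":["increments"]}

```bash
mkdir -p pics; ls; python3 - <<'E'
from station import r
import cv2
print(r.read_state())
for c in ["scene","side","wrist"]:
    im=r.get_image(c); cv2.imwrite(f"pics/{c}0.png",im[:,:,::-1])
    print(c,r.camera_params(c))
    for n in ["bin","lid","lid_bar","rack","timer","jar","shaker"]:
        d=r.spot_in(n,c)
        print(n,[( [round(b*s) for b,s in zip(x['box'],(640,480,640,480))],round(x['p'],2)) for x in d[:2]])
print(r.read_state()['time_s'])
E
```

```text
pics
{'time_s': 0.0, 'joints': array([ 1.00674413e+00,  3.78122983e-01,  7.96345032e-02,  1.27439899e+00,
       -7.88769336e-06,  1.46052031e+00]), 'joint_vel': array([-1.03785166e-03,  4.09075755e-05,  1.24289387e-04, -3.35489337e-04,
        9.87529989e-05, -1.06004238e-03]), 'tau': array([ 1.01504455e-03, -4.63607061e+01,  2.69874322e+01,  2.10059260e-02,
       -3.05653357e-04,  4.76132755e-06]), 'ee_pos': array([251.71892747, 516.30479906, 255.32994804]), 'orientation': array([-3.42165512e-04,  2.24946335e-01,  9.74370593e-01, -9.88005502e-04]), 'force': array([-0.29179557, -0.54878201, -0.26251699]), 'moment': array([ 0.01058563, -0.00472059,  0.00343305]), 'finger_gap': 85.38590444601823}
scene {'fx': 503.00508546290155, 'fy': 503.00508546290155, 'cx': 325.1921149769802, 'cy': 243.5780219458443, 'R': array([[ 0.86922334, -0.49441739, -0.00149533],
       [-0.25476829, -0.44530593, -0.85836807],
       [ 0.42372622,  0.74649453, -0.51303218]]), 't': array([-322.66750499,  346.95230699,  438.3929523 ])}
bin [([361, 272, 501, 416], 0.74)]
lid [([348, 277, 503, 370], 0.62)]
lid_b
[... 693 characters left out ...]
0.69)]
timer [([205, 294, 258, 337], 0.67)]
jar [([289, 172, 318, 227], 0.76), ([317, 254, 447, 383], 0.22)]
shaker [([334, 194, 362, 241], 0.73)]
wrist {'fx': 371.64829954431775, 'fy': 371.64829954431775, 'cx': 327.21921317279487, 'cy': 237.29126352359128, 'R': array([[ 0.43901913,  0.89847555,  0.00197289],
       [ 0.85302387, -0.41749779,  0.31312276],
       [ 0.28215682, -0.13578396, -0.94971061]]), 't': array([-574.64053303,  -40.1289016 ,  379.91443618])}
bin [([126, 447, 188, 480], 0.66)]
lid [([129, 470, 150, 480], 0.46)]
lid_bar [([126, 445, 183, 478], 0.54), ([125, 468, 144, 479], 0.52)]
rack [([217, 353, 354, 427], 0.58)]
timer []
jar []
shaker [([125, 469, 145, 475], 0.29)]
1.2
```

View pics/scene0.png

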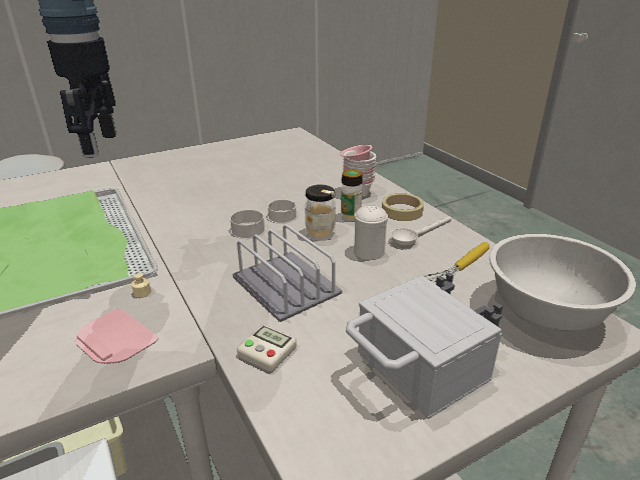

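View pics/side0.png

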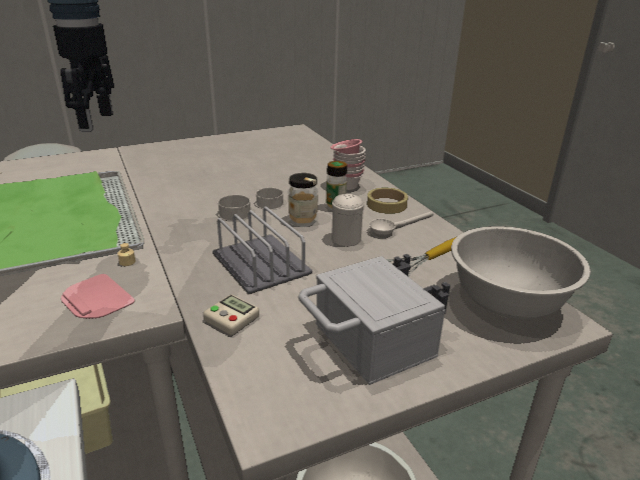

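View pics/wrist0.png

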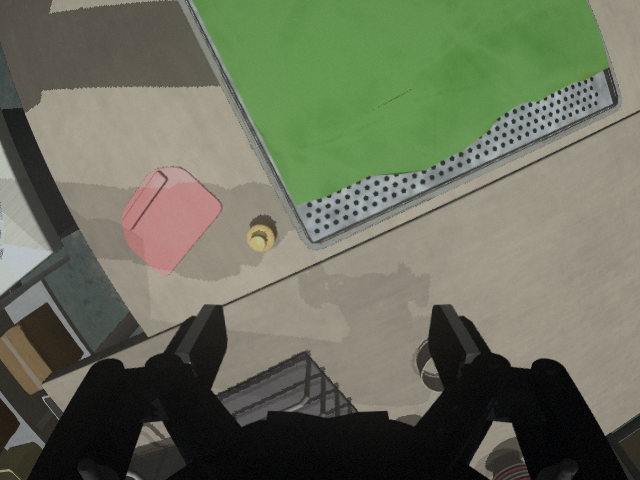

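The scene view shows the bin with lid (348-503, 277-416) and its handle towards the left front, rack (231-343, 222-319), timer at (267,348), jar at (320,212) and shaker at (370,232). I'll zoom in for corner measurements.

```bash
python3 - <<'E'
import cv2
for n,(a,b,c,d) in {"scene":(225,215,385,335),"scene_b":(340,265,510,420),"side":(205,205,325,295),"side_b":(290,245,460,385)}.items():
    im=cv2.imread(f"pics/{n.split('_')[0]}0.png")[b:d,a:c]
    s=int(min(800/(c-a),600/(d-b))); im=cv2.resize(im,None,fx=s,fy=s,interpolation=cv2.INTER_CUBIC)
    for u in range((a+9)//10*10,c,10):
        cv2.line(im,((u-a)*s,0),((u-a)*s,4 if u%50 else 15),(0,0,255),1); 
        if u%20==0: cv2.putText(im,str(u),((u-a)*s,25),0,.4,(0,0,255))
    for v in range((b+9)//10*10,d,10):
        cv2.line(im,(0,(v-b)*s),(5,(v-b)*s),(0,0,255),1); cv2.putText(im,str(v),(7,(v-b)*s+4),0,.4,(0,0,255))
    cv2.imwrite(f"pics/crop_{n}.png",im)
E
```

```text
(no output)
```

View pics/crop_scene.png

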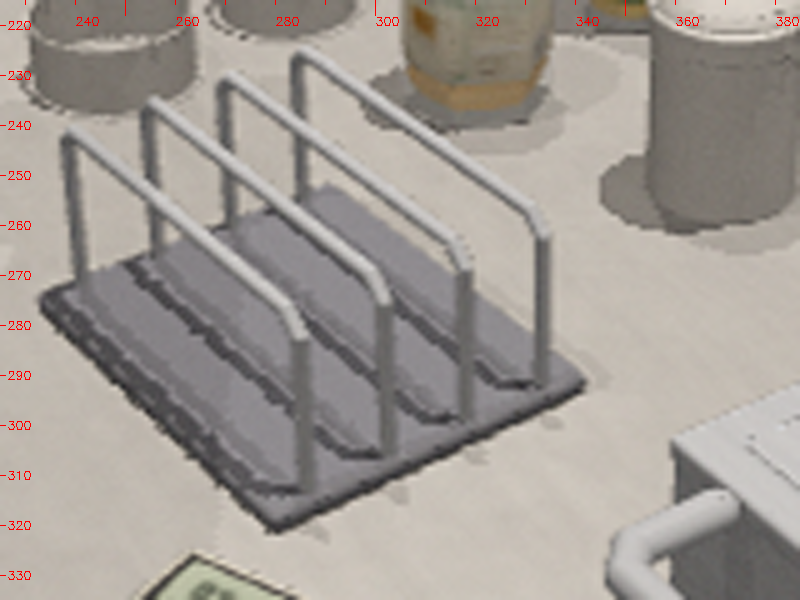

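View pics/crop_scene_b.png

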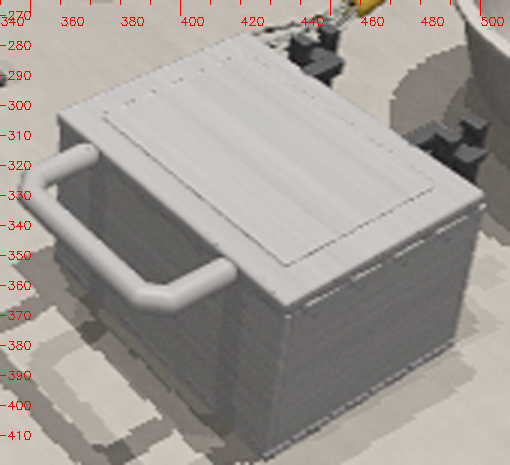

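View pics/crop_side.png

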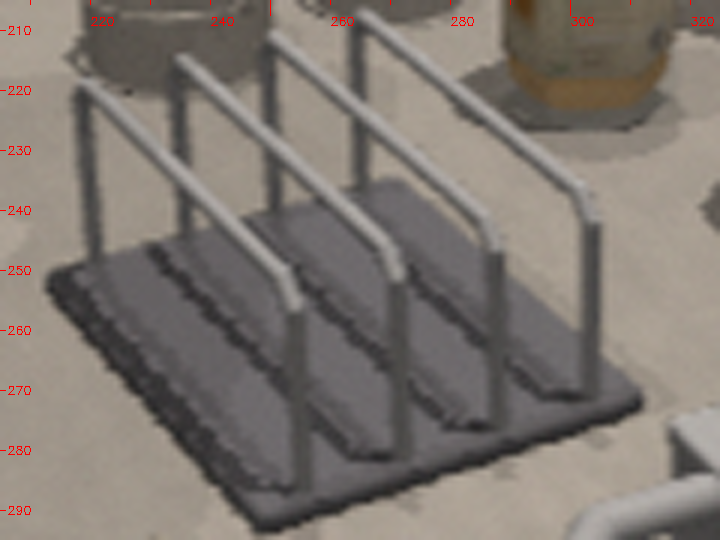

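View pics/crop_side_b.png

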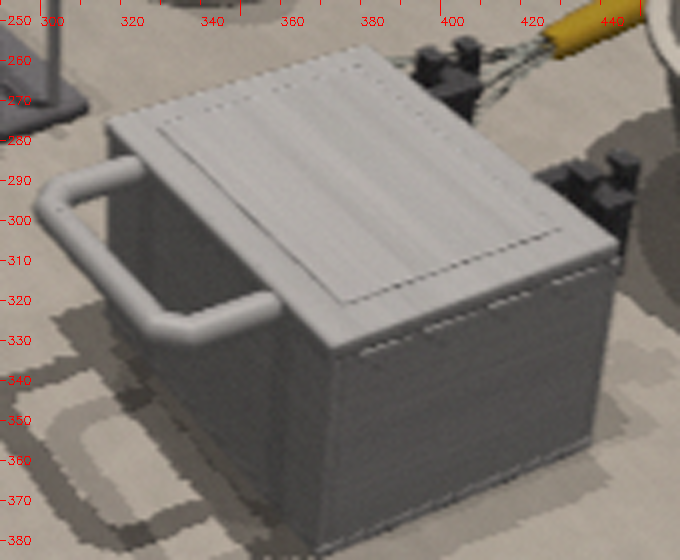

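```bash
cat > h.py <<'E'
import numpy as np
from scipy.optimize import least_squares
def proj(cam,X):
    c=np.atleast_2d(X)@np.array(cam['R']).T+cam['t']
    return np.c_[cam['fx']*c[:,0]/c[:,2]+cam['cx'],cam['fy']*c[:,1]/c[:,2]+cam['cy']]
def tf(p,X):
    c,s=np.cos(p[2]),np.sin(p[2]); return np.asarray(X,float)@np.array([[c,s,0],[-s,c,0],[0,0,1]])+[p[0],p[1],0]
def fit(obs,p0):
    # obs: list of (cam, X(n,3), px(n,2))
    f=lambda p: np.concatenate([(proj(c,tf(p,X))-u).ravel() for c,X,u in obs])
    s=least_squares(f,p0,loss='soft_l1'); return s.x,f(s.x)
def ray(cam,uv,z):
    R=np.array(cam['R']);C=-R.T@cam['t'];d=R.T@[(uv[0]-cam['cx'])/cam['fx'],(uv[1]-cam['cy'])/cam['fy'],1]
    return C+d*(z-C[2])/d[2]
E
cat > m.py <<'E'
from station import r
from h import *
S=r.camera_params("scene");D=r.camera_params("side")
cv=lambda a,b,s,P: (np.array(P,float)+.5)/s-.5+[a,b]
L=[[-62,75,93],[58,75,93],[58,-75,93],[-62,-75,93],[-60,-75,0],[60,-75,0]]
us=cv(340,265,3,[(58,115),(248,33),(483,205),(287,303),(263,460),(453,347)])
ud=cv(290,245,4,[(107,128),(372,43),(620,243),(335,350),(318,555),(590,445)])
c0=ray(S,us[:4].mean(0),93)
for y in (-.5,0.,.5,-1):
  b,e=fit([(S,L,us),(D,L,ud)],[c0[0],c0[1],y])
  print("bin",b,np.sqrt((e**2).mean()))
for o in ([(S,L,us)],[(D,L,ud)]):
  print(fit(o,b)[0])
print(e.reshape(-1,2).round(1).tolist())
F=[[x,-75,8] for x in(-48,-16,16,48)]+[[x,75,8] for x in(-48,-16,16,48)]+[[65,-81,8],[-65,81,8],[-65,-81,8]]
us=cv(225,215,5,[(308,490),(388,455),(465,418),(543,387),(82,285),(157,255),(232,222),(303,195),(585,380),(42,298),(272,518)])
ud=cv(205,205,6,[(302,490),(400,458),(495,428),(590,397),(95,268),(188,240),(275,212),(360,185),(640,398),(47,280),(258,518)])
c0=ray(S,us[:8].mean(0),8)
k,e=fit([(S,F,us),(D,F,ud)],[c0[0],c0[1],b[2]])
print("rack",k,np.sqrt((e**2).mean())); print(e.reshape(-1,2).round(1).tolist())
for o in ([(S,F,us)],[(D,F,ud)]): print(fit(o,k)[0])
for n,z,a,bb in (("jar",0,(320,240),None),("shaker",0,(370,258),None),("timer",10,(267,350),None)): print(n,ray(S,a,z))
h=tf(b,[[75,0,89],[-104,0,89]]); print("hinge,bar",h, "dist", np.linalg.norm(h[1][:2]),np.linalg.norm(h[0][:2]),np.linalg.norm(k[:2]))
E
python3 m.py
```

```text
bin [567.06395143  61.06942088  31.4859703 ] 1.3099314338354857
bin [5.67063951e+02 6.10694207e+01 7.00437722e-02] 1.3099314345949247
bin [5.67063950e+02 6.10694203e+01 7.00437864e-02] 1.309931428817455
bin [5.67063951e+02 6.10694205e+01 7.00437749e-02] 1.309931430068248
[5.66458047e+02 6.15578496e+01 6.78994476e-02]
[5.67594423e+02 6.02195525e+01 7.22564598e-02]
[[-0.3, -1.2], [0.2, -0.9], [2.2, -3.7], [-0.1, 0.9], [1.0, 1.3], [1.1, 0.1], [-1.2, -2.7], [-1.1, -0.5], [0.3, -0.5], [-1.5, -1.1], [-0.6, 1.1], [0.2, 0.6]]
rack [4.82689233e+02 3.37326162e+02 1.25132352e-01] 0.7028214266987539
[[-0.2, 0.4], [0.1, 0.1], [0.4, 0.4], [-0.2, -0.2], [0.2, -0.1], [0.5, 0.1], [0.2, 1.1], [0.3, 1.1], [1.4, -0.6], [-1.7, -1.0], [0.1, 0.8], [-0.2, -0.2], [-0.1, -0.1], [0.1, -0.2], [-0.2, -0.0], [-0.1, -0.9], [-0.4, -0.4], [-0.1, 0.2], [0.2, 0.8], [1.2, -1.2], [-1.6, -2.0], [-0.4, -0.2]]
[4.82761916e+02 3.38034171e+02 1.25350903e-01]
[4.82592372e+02 3.36334382e+02 1.25054650e-01]
jar [612.2671737  445.29936265   0.        ]
shaker [662.68905492 337.46874495   0.        ]
timer [381.71436088 191.02283367  10.        ]
hinge,bar [[641.88004621  66.31840916  89.        ]
 [463.31896539  53.79082299  89.        ]] dist 466.4310413436389 645.2969278724065 588.8784554328673
```

```bash
cat > plan.py <<'E'
import sys
from h import *
from scipy.spatial.transform import Rotation as Ro
BIN=np.array([567.1,61.1,.07]);RACK=np.array([482.7,337.3,.125])
def Rt(yaw,tilt=0):
    y=np.array([np.cos(yaw),np.sin(yaw),0]); z=np.array([0,0,-1.]); x=np.cross(y,z)
    R=np.c_[x,y,z]
    ax=np.array([-np.sin(yaw),np.cos(yaw),0])  # lid y; tilt>0: z_t leans to +x
    return Ro.from_rotvec(-tilt*ax).as_matrix()@R
def q2R(q): return Ro.from_quat([q[1],q[2],q[3],q[0]]).as_matrix()
def inc(p,R,tgt,Rtg):
    d=R.T@(np.array(tgt)-p)/100; w=Ro.from_matrix(R.T@Rtg).as_rotvec()/2
    return d.round(3).tolist()+w.round(3).tolist()
E
python3 - <<'E'
from plan import *
from station import r
s=r.read_state();p=s['ee_pos'];R=q2R(s['orientation'])
print(inc(p,R,[455,54,200],Rt(.07)),s['time_s'])
E
```

```text
[-3.853, -3.271, 0.563, 0.0, -0.0, 0.524] 1.2
```

Call:
arm_command --increments '[[[-0.48,-0.41,0.0,0,0,0,1],[-0.96,-0.82,0.0,0,0,0,1],[-0.96,-0.82,0.0,0,0,0,1]]]' --force 30

```text
time_s: 1.58
ee_pos: [303.2, 397.8, 256.3]
orientation: [-0.0, 0.227, 0.974, -0.001]
force: [0.3, 1.1, 0.6]
finger_gap: 85.8
```

Call:
arm_command --increments '[[[-0.48,-0.41,0.0,0,0,0,0.5],[-0.96,-0.82,0.0,0,0,0,0.5],[-0.96,-0.82,0.0,0,0,0,0.5]]]'

```text
time_s: 1.95
ee_pos: [354.1, 283.1, 256.6]
orientation: [0.0, 0.228, 0.974, 0.0]
force: [-0.2, 0.9, 0.7]
finger_gap: 42.5
```

Call:
arm_command --increments '[[[-0.48,-0.41,0.0,0,0,0,0.5],[-0.96,-0.82,0.0,0,0,0,0.5],[-0.96,-0.82,0.0,0,0,0,0.5]]]'

```text
time_s: 2.33
ee_pos: [404.8, 167.9, 256.5]
orientation: [0.0, 0.227, 0.974, 0.0]
force: [-1.1, 0.5, -0.2]
finger_gap: 42.8
```

Call:
arm_command --increments '[[[-0.48,-0.41,0.28,0,0,0.08,0.5],[-0.97,-0.81,0.55,0,0,0.17,0.5],[-0.97,-0.81,0.55,0,0,0.26,0.5],[-0.97,-0.81,0.55,0,0,0.35,0.5],[-0.97,-0.81,0.55,0,0,0.44,0.5],[-0.97,-0.81,0.55,0,0,0.524,0.5],[-0.97,-0.81,0.55,0,0,0.524,0.5]]]'

```text
time_s: 3.2
ee_pos: [455.0, 56.2, 201.3]
orientation: [-0.0, 0.681, 0.733, 0.0]
force: [-0.3, 0.1, 0.4]
finger_gap: 42.9
```

```bash
python3 - <<'E'
from plan import *
from station import r
import cv2
s=r.read_state();p=s['ee_pos'];R=q2R(s['orientation'])
print(s['time_s'],p,s['joints'].round(3),s['finger_gap'],s['joint_vel'].round(3)); print(inc(p,R,[455,54,200],Rt(.07)))
c=r.camera_params("wrist"); im=r.get_image("wrist")
def fe(X):
    v=np.array(c['R'])@X+c['t']; th=np.arctan2(np.hypot(v[0],v[1]),v[2]); h=np.hypot(v[0],v[1])
    return c['cx']+c['fx']*th*v[0]/h, c['cy']+c['fy']*th*v[1]/h
im=np.ascontiguousarray(im[:,:,::-1])
for X in tf(BIN,[[-104,0,89],[-104,37,89],[-104,-37,89],[75,0,89],[-62,-75,93],[-62,75,93],[58,75,93],[58,-75,93]]):
    u=fe(X); print(X.round(),np.round(u)); cv2.circle(im,tuple(int(round(a)) for a in u),3,(0,0,255),1)
cv2.imwrite("pics/w1.png",im)
E
```

```text
3.2 [455.01289744  56.23391092 201.30811372] [-1.600e-02  1.700e-01 -3.440e-01  1.056e+00  1.000e-03  1.481e+00] 42.85244463337433 [-0.01  -0.004 -0.002  0.001 -0.005 -0.048]
[-0.022, -0.002, 0.013, 0.0, -0.0, 0.002]
[463.  54.  89.] [340. 247.]
[461.  91.  89.] [341. 192.]
[466.  17.  89.] [339. 297.]
[642.  66.  89.] [570. 247.]
[510. -18.  93.] [395. 344.]
[500. 132.  93.] [410. 134.]
[620. 140.  93.] [570. 148.]
[630. -10.  93.] [535. 335.]
```

View pics/w1.png

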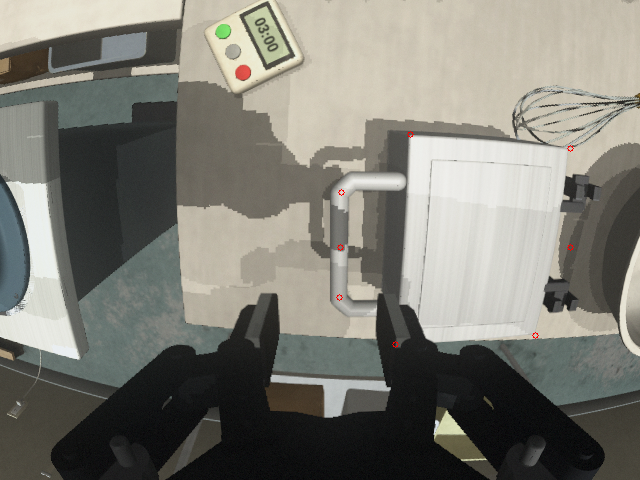

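The wrist view agrees: the bar centre sits at about (339,246), against a prediction of (340,247), and the lid corners match. Descending.

Call:
arm_command --increments '[[[-0.03,0.07,0.3,0,0,0,0.5],[-0.03,0.07,0.6,0,0,0,0.5],[-0.03,0.07,0.85,0,0,0,0.5],[-0.03,0.07,0.95,0,0,0,0.5],[-0.03,0.07,0.95,0,0,0,0.5]]]'

```text
time_s: 3.88
ee_pos: [461.6, 52.2, 106.1]
orientation: [-0.0, 0.682, 0.732, -0.0]
force: [-0.1, -0.0, 0.4]
finger_gap: 43.0
```

Call:
arm_command --increments '[[[0,0,0.11,0,0,0,0.5],[0,0,0.11,0,0,0,0.3],[0,0,0.11,0,0,0,0.1],[0,0,0.11,0,0,0,0.0],[0,0,0.11,0,0,0,0.0],[0,0,0.11,0,0,0,0.0]]]' --force 30

```text
time_s: 4.62
ee_pos: [462.2, 51.7, 95.6]
orientation: [0.0, 0.682, 0.731, 0.0]
force: [-1.7, 0.3, 2.5]
finger_gap: 10.6
```

```bash
python3 - <<'E'
from plan import *
from station import r
import cv2
s=r.read_state();p=s['ee_pos'];R=q2R(s['orientation'])
print(s['time_s'],p,s['joints'].round(3),s['finger_gap'],s['force'].round(1))
im=r.get_image("wrist"); cv2.imwrite("pics/w2.png",im[:,:,::-1])
# arc plan in tool axes
b=p+R[:,2]*6; hz=tf(BIN,[[75,0,89]])[0]
ex=np.array([np.cos(.07),np.sin(.07),0]);
v=b-hz; rad=np.hypot(v@ex,v[2]); a0=np.arctan2(v[2],-(v@ex)); print("rad",rad,a0)
for a in range(0,91,5):
    t=np.deg2rad(a)+a0; d=(-np.cos(t)+np.cos(a0))*rad*ex+np.array([0,0,(np.sin(t)-np.sin(a0))*rad])
    print(a,(R.T@d/100).round(3))
E
```

```text
4.625 [462.22687748  51.6570174   95.62667278] [-0.025  0.279 -0.504  0.788  0.     1.476] 10.636790322097658 [-1.7  0.3  2.5]
rad 180.27379639087837 0.0034762423822283913
0 [0. 0. 0.]
5 [ 0.     0.008 -0.157]
10 [ 0.     0.029 -0.313]
15 [ 0.     0.063 -0.466]
20 [ 0.     0.111 -0.616]
25 [ 0.     0.172 -0.761]
30 [ 0.     0.245 -0.9  ]
35 [ 0.     0.33  -1.033]
40 [ 0.     0.427 -1.157]
45 [ 1.000e-03  5.330e-01 -1.273e+00]
50 [ 1.000e-03  6.500e-01 -1.378e+00]
55 [ 1.000e-03  7.750e-01 -1.474e+00]
60 [ 1.000e-03  9.080e-01 -1.557e+00]
65 [ 1.000e-03  1.048e+00 -1.630e+00]
70 [ 1.000e-03  1.193e+00 -1.689e+00]
75 [ 1.000e-03  1.343e+00 -1.736e+00]
80 [ 1.000e-03  1.497e+00 -1.769e+00]
85 [ 0.002  1.653 -1.789]
90 [ 0.002  1.81  -1.795]
```

View pics/w2.png

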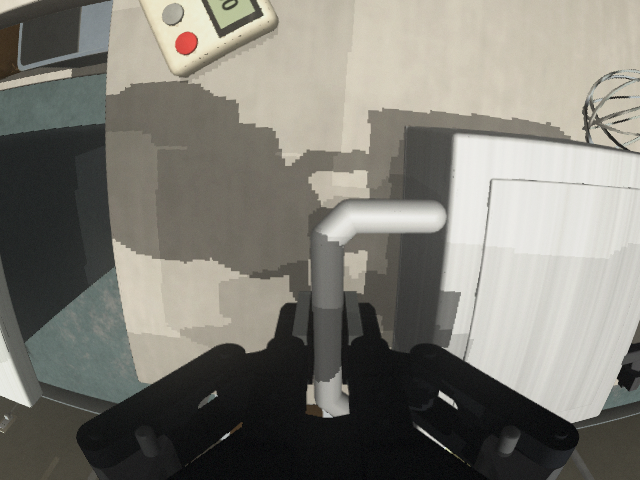

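The bar is held between the pads (gap 10.6 mm). Following the arc up in steps.

Call:
arm_command --increments '[[[0,0.008,-0.157,0,0,0,0],[0,0.029,-0.313,0,0,0,0],[0,0.063,-0.466,0,0,0,0],[0,0.111,-0.616,0,0,0,0],[0,0.172,-0.761,0,0,0,0],[0,0.245,-0.9,0,0,0,0],[0,0.245,-0.9,0,0,0,0]]]'

```text
time_s: 5.55
ee_pos: [484.4, 53.0, 185.1]
orientation: [-0.001, 0.682, 0.731, -0.002]
force: [-4.9, -1.5, 1.3]
finger_gap: 10.7
```

```bash
python3 - <<'E'
from plan import *
from station import r
import cv2
s=r.read_state();p=s['ee_pos'];R=q2R(s['orientation'])
print(s['time_s'],p,s['joints'].round(3),s['finger_gap'],s['force'].round(1))
im=r.get_image("scene"); cv2.imwrite("pics/s3.png",im[200:440,220:540,::-1])
E
```

```text
5.55 [484.40556719  52.97391159 185.13618144] [-2.100e-02  2.400e-01 -2.990e-01  1.036e+00 -1.000e-03  1.481e+00] 10.710444924555796 [-4.9 -1.5  1.3]
```

View pics/s3.png

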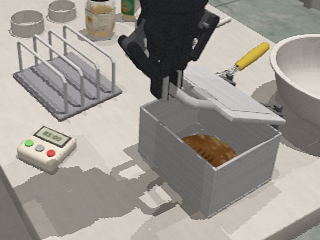

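The lid is rising about its hinge, with its handle still in the gripper.

Call:
arm_command --increments '[[[0,0.085,-0.133,0,0,0,0],[0,0.182,-0.257,0,0,0,0],[0,0.288,-0.373,0,0,0,0],[0,0.405,-0.478,0,0,0,0],[0,0.53,-0.574,0,0,0,0],[0,0.663,-0.657,0,0,0,0],[0,0.803,-0.73,0,0,0,0],[0,0.948,-0.789,0,0,0,0],[0,0.948,-0.789,0,0,0,0]]]'

```text
time_s: 6.72
ee_pos: [581.8, 59.8, 265.0]
orientation: [0.001, 0.682, 0.731, 0.0]
force: [-3.2, -0.2, 4.7]
finger_gap: 10.6
```

```bash
python3 - <<'E'
from plan import *
from station import r
import cv2
s=r.read_state();p=s['ee_pos'];R=q2R(s['orientation'])
print(s['time_s'],p,s['joints'].round(3),s['finger_gap'],s['force'].round(1))
im=r.get_image("scene"); cv2.imwrite("pics/s4.png",im[150:440,220:540,::-1])
E
```

```text
6.725 [581.78185196  59.81866629 265.0438921 ] [-0.006  0.395  0.13   1.304 -0.     1.496] 10.572727031111071 [-3.2 -0.2  4.7]
```

View pics/s4.png

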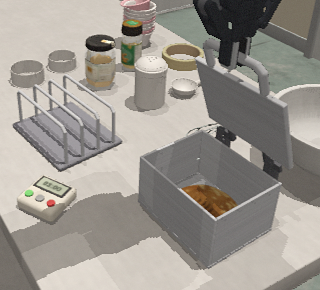

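Call:
arm_command --increments '[[[0,0.15,-0.047,0,0,0,0],[0,0.304,-0.08,0,0,0,0],[0,0.46,-0.1,0,0,0,0],[0,0.61,-0.106,0,0,0,0],[0,0.61,-0.106,0,0,0,0],[0,0.61,-0.106,0,0,0,0]]]'

```text
time_s: 7.52
ee_pos: [641.6, 64.1, 274.7]
orientation: [-0.0, 0.682, 0.731, 0.0]
force: [-0.1, -0.6, 1.6]
finger_gap: 11.1
```

```bash
python3 - <<'E'
from plan import *
from station import r
import cv2
s=r.read_state();p=s['ee_pos'];R=q2R(s['orientation'])
print(s['time_s'],p,s['joints'].round(3),s['finger_gap'],s['force'].round(1))
im=r.get_image("side"); cv2.imwrite("pics/s5.png",cv2.resize(im[120:390,280:520,::-1],None,fx=2,fy=2))
E
```

```text
7.525 [641.58210599  64.06114767 274.69355693] [1.000e-03 5.290e-01 3.650e-01 1.407e+00 0.000e+00 1.503e+00] 11.095659839291562 [-0.1 -0.6  1.6]
```

View pics/s5.png

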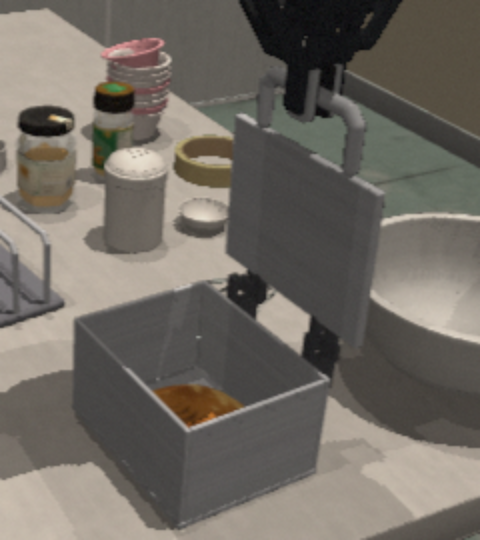

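The lid stands upright over the brackets, at (247-320, 280-350) in the crop. Now I'll lift slowly and watch the force.

Call:
arm_command --increments '[[[0,0,-0.05,0,0,0,0],[0,0,-0.1,0,0,0,0],[0,0,-0.15,0,0,0,0],[0,0,-0.15,0,0,0,0]]]' --force 45

```text
time_s: 8.07
ee_pos: [642.0, 64.0, 290.5]
orientation: [0.0, 0.682, 0.731, 0.0]
force: [-1.5, 0.3, -1.5]
finger_gap: 10.4
```

Call:
arm_command --increments '[[[0,0,-0.06,0,0,0,0],[0,0,-0.12,0,0,0,0],[0,0,-0.18,0,0,0,0],[0,0,-0.24,0,0,0,0],[0,0,-0.3,0,0,0,0],[0,0,-0.3,0,0,0,0]]]'

```text
time_s: 8.82
ee_pos: [642.2, 64.1, 320.6]
orientation: [0.0, 0.682, 0.731, 0.001]
force: [1.2, 0.6, -3.4]
finger_gap: 10.2
```

```bash
python3 - <<'E'
from plan import *
from station import r
import cv2
s=r.read_state();p=s['ee_pos'];R=q2R(s['orientation'])
print(s['time_s'],p,s['joints'].round(3),s['finger_gap'],s['force'].round(1),s['moment'].round(2))
im=r.get_image("side"); cv2.imwrite("pics/s6.png",cv2.resize(im[100:390,280:520,::-1],None,fx=2,fy=2))
E
```

```text
8.825 [642.19113993  64.05783043 320.55305294] [1.000e-03 5.390e-01 4.990e-01 1.530e+00 0.000e+00 1.503e+00] 10.20034712974383 [ 1.2  0.6 -3.4] [-0.06 -0.01 -0.03]
```

View pics/s6.png

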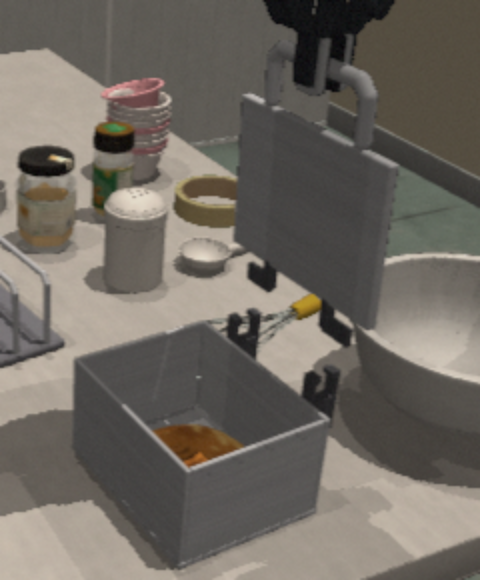

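The pins are clear above the brackets and the lid hangs upright. Moving towards the rack.

Call:
arm_command --increments '[[[0.1,-0.05,0,0,0,0,0],[0.24,-0.12,0,0,0,0,0],[0.42,-0.21,0,0,0,0,0],[0.6,-0.3,0,0,0,0,0],[0.78,-0.39,0,0,0,0,0],[0.94,-0.467,0,0,0,0,0]]]'

```text
time_s: 9.62
ee_pos: [587.8, 156.1, 320.0]
orientation: [0.0, 0.682, 0.731, 0.0]
force: [0.1, 0.1, -2.1]
finger_gap: 10.2
```

Call:
arm_command --increments '[[[0.18,-0.09,0,0,0,0,0],[0.36,-0.18,0,0,0,0,0],[0.54,-0.27,0,0,0,0,0],[0.72,-0.36,0,0,0,0,0],[0.94,-0.467,0,0,0,0,0]]]'

```text
time_s: 10.25
ee_pos: [535.1, 246.2, 319.8]
orientation: [0.0, 0.682, 0.731, 0.0]
force: [-0.3, 0.6, -2.4]
finger_gap: 10.2
```

Call:
arm_command --increments '[[[0.18,-0.09,0,0,0,0,0],[0.36,-0.18,0,0,0,-0.01,0],[0.54,-0.27,0,0,0,-0.02,0],[0.7,-0.35,0,0,0,-0.0275,0],[0.84,-0.42,0,0,0,-0.0275,0],[0.92,-0.46,0,0,0,-0.0275,0],[0.94,-0.467,0,0,0,-0.0275,0],[0.94,-0.467,0,0,0,-0.0275,0]]]'

```text
time_s: 11.25
ee_pos: [482.8, 335.5, 319.8]
orientation: [0.0, 0.662, 0.749, -0.0]
force: [-0.9, 0.3, -2.7]
finger_gap: 10.0
```

```bash
cat > look.py <<'E'
import sys
from plan import *
from station import r
import cv2
s=r.read_state();p=s['ee_pos'];R=q2R(s['orientation'])
print(s['time_s'],p,s['joints'].round(3),s['finger_gap'],s['force'].round(1),s['moment'].round(2),R[:,1].round(3))
for c in ("scene","side"):
    im=np.ascontiguousarray(r.get_image(c)[:,:,::-1]); cv2.imwrite(f"pics/{sys.argv[1]}_{c}_raw.png",im)
    cam=r.camera_params(c)
    # expected lid corners if vertical with bar at grasp pt, yaw
    b=p+R[:,2]*6; yw=np.arctan2(R[1,1],R[0,1])
    ly=np.array([-np.sin(yw),np.cos(yw),0]);ex=np.array([np.cos(yw),np.sin(yw),0])
    P=[b+ly*(y+2)+[0,0,-d]+ex*n for d,y in ((42,75),(42,-75),(162,75),(162,-75)) for n in (-4,)]+[b+ly*2+[0,0,-179-7]]
    sl=tf(RACK,[[x,y,z] for x in(-16,16) for y in (-75,75) for z in (75,)]+[[0,0,8]])
    x0,y0=(200,60) if c=="scene" else (180,60)
    cr=cv2.resize(im[y0:y0+270,x0:x0+220],None,fx=2.2,fy=2.2,interpolation=cv2.INTER_CUBIC)
    for q,col in ((P,(0,0,255)),(sl,(255,0,0))):
        for u in proj(cam,q): cv2.circle(cr,tuple(int(v) for v in ((u-[x0,y0]+.5)*2.2)),3,col,1)
    cv2.imwrite(f"pics/{sys.argv[1]}_{c}.png",cr)
E
python3 look.py a
```

```text
11.25 [482.83941495 335.53718265 319.79301226] [ 0.5    0.403  0.281  1.449 -0.     1.947] 10.036902365480447 [-0.9  0.3 -2.7] [-0.08  0.06 -0.05] [0.992 0.123 0.   ]
```

View pics/a_scene.png

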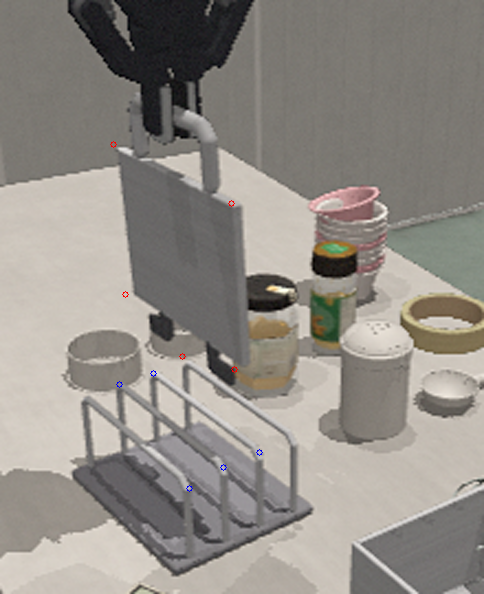

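View pics/a_side.png

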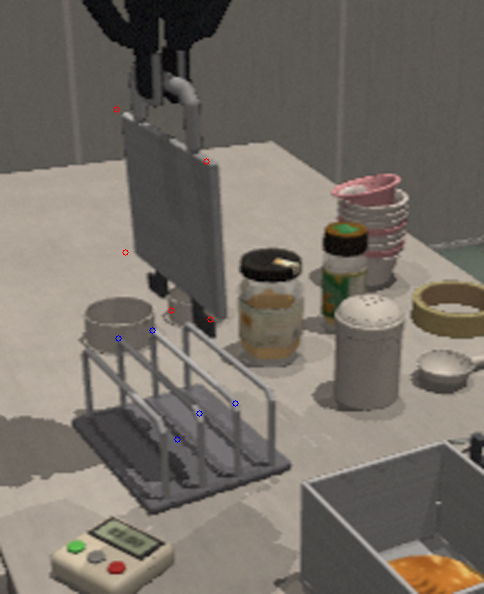

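```bash
python3 - <<'E'
import cv2
for c,(a,b) in {"scene":(245,115),"side":(230,105)}.items():
    im=cv2.imread(f"pics/a_{c}_raw.png")[b:b+125,a:a+80]
    s=6; im=cv2.resize(im,None,fx=s,fy=s-1.2 and s,interpolation=cv2.INTER_CUBIC)
    im=im[:,:]
    for u in range((a+9)//10*10,a+80,10):
        cv2.line(im,((u-a)*s,0),((u-a)*s,8),(0,0,255),1); cv2.putText(im,str(u),((u-a)*s,20),0,.4,(0,0,255))
    for v in range((b+9)//10*10,b+125,10):
        cv2.line(im,(0,(v-b)*s),(5,(v-b)*s),(0,0,255),1); cv2.putText(im,str(v),(7,(v-b)*s+4),0,.4,(0,0,255))
    cv2.imwrite(f"pics/za_{c}.png",im[:600] if 0 else cv2.resize(im,None,fx=.8,fy=.8))
E
```

```text
(no output)
```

View pics/za_scene.png

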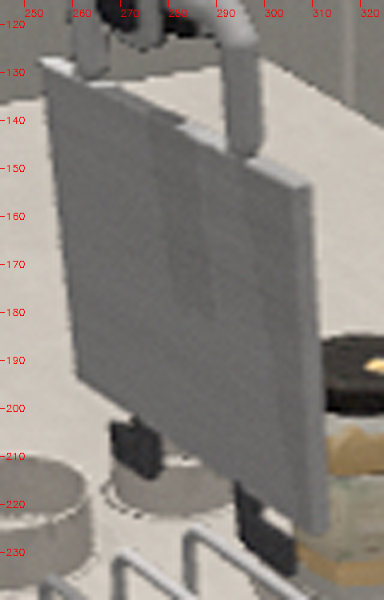

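View pics/za_side.png

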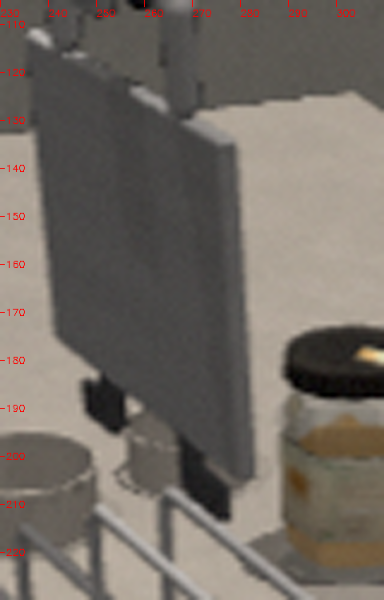

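```bash
cat > fitlid.py <<'E'
from plan import *
def fitlid(obs,p0,free=6):
    # upright lid model in hinge frame: up=u along lid -x, lid y, normal n=-4 (face to robot)
    X=np.array([[u,y,-4.] for u,y in ((137,75),(137,-75),(17,75),(17,-75))])
    def pts(q,X):
        R=Ro.from_euler('ZYX',[q[3],q[4],q[5]]).as_matrix()
        return np.c_[X[:,2],X[:,1],X[:,0]]@R.T+q[:3]
    f=lambda q: np.concatenate([(proj(c,pts(q,X))-u).ravel() for c,u in obs])
    s=least_squares(f,p0); return s.x,f(s.x)
E
python3 - <<'E'
from fitlid import *
from station import r
S=r.camera_params("scene");D=r.camera_params("side")
us=(np.array([(40,62),(303,188),(77,378),(317,530)])+.5)/4.8-.5+[245,115]
ud=(np.array([(28,42),(233,147),(55,335),(243,487)])+.5)/4.8-.5+[230,105]
for o in ([(S,us),(D,ud)],[(S,us)],[(D,ud)]):
    q,e=fitlid(o,[482,335,135,.125,0,0]); print(q.round(3),np.sqrt((e**2).mean()).round(2))
    d=q[:3]-[RACK[0],RACK[1],0]; c,s=np.cos(RACK[2]),np.sin(RACK[2]); print("in rack",c*d[0]+s*d[1],-s*d[0]+c*d[1])
E
```

```text
[ 4.99044e+02  3.57720e+02  1.23537e+02  1.49000e-01 -2.90000e-02
  5.00000e-03] 0.63
in rack 18.762221267787293 18.22312120569723
[ 5.00248e+02  3.58470e+02  1.23772e+02  1.51000e-01 -3.60000e-02
  4.00000e-03] 0.27
in rack 20.049951493374504 18.81664387383148
[ 4.97194e+02  3.54953e+02  1.23964e+02  1.47000e-01 -2.20000e-02
  7.00000e-03] 0.68
in rack 16.58180710052841 15.708632146721861
```

```bash
python3 - <<'E'
from fitlid import *
from station import r
S=r.camera_params("scene");D=r.camera_params("side")
us=(np.array([(40,62),(303,188),(77,378),(317,530)])+.5)/4.8-.5+[245,115]
ud=(np.array([(28,42),(233,147),(55,335),(243,487)])+.5)/4.8-.5+[230,105]
X=np.array([[u,y,-4.] for u,y in ((137,75),(137,-75),(17,75),(17,-75))])
def pts(q):
    R=Ro.from_euler('ZYX',[q[3],q[4],q[5]]).as_matrix()
    return np.c_[X[:,2],X[:,1],X[:,0]]@R.T+q[:3], R
f=lambda q: np.concatenate([(proj(c,pts(q)[0])-u).ravel() for c,u in ((S,us),(D,ud))])
def g(q):
    P,R=pts(q); bar=q[:3]+R[:,2]*179
    return np.r_[f(q), (bar[2]-313.8)/.7]
s=least_squares(g,[482,335,135,.125,0,0]); q=s.x; print(q.round(3),np.sqrt((f(q)**2).mean()),"bar",q[:3]+pts(q)[1][:,2]*179)
print(f(q).reshape(-1,2).round(1).tolist())
def g2(q):
    P,R=pts(q); bar=q[:3]+R[:,2]*179
    return np.r_[f(q), (bar[2]-313.8)/.7,(bar[0]-482.8)/.7]
s=least_squares(g2,[482,335,135,.125,0,0]); q=s.x; print(q.round(3),np.sqrt((f(q)**2).mean()),"bar",q[:3]+pts(q)[1][:,2]*179)
print(f(q).reshape(-1,2).round(1).tolist())
E
```

```text
[ 4.90447e+02  3.34623e+02  1.33930e+02  1.34000e-01 -3.40000e-02
  2.00000e-03] 1.2827126897299073 bar [484.39138832 333.37249153 312.82315411]
[[0.6, -1.1], [0.6, -0.5], [0.1, 0.5], [1.3, 2.6], [-0.9, -3.1], [-1.6, -1.3], [-0.4, 0.5], [0.2, -0.8]]
[ 4.90443e+02  3.33785e+02  1.34230e+02  1.34000e-01 -4.20000e-02
  3.00000e-03] 1.3223768244496887 bar [483.09764837 332.21057287 313.07246336]
[[0.3, -1.0], [0.4, -0.2], [0.2, 0.6], [1.5, 2.7], [-1.3, -3.0], [-1.9, -1.1], [-0.3, 0.5], [0.3, -0.6]]
```

The lid is tilted about 0.04 rad with its hinge about 7 mm towards +x of the slot centre. I'll shift 6 mm back and lower to just above the hoops.

Call:
arm_command --increments '[[[0.02,-0.04,0.05,0,0,0,0],[0.03,-0.06,0.15,0,0,0,0],[0.03,-0.06,0.28,0,0,0,0],[0.03,-0.06,0.36,0,0,0,0],[0.03,-0.06,0.4,0,0,0,0],[0.03,-0.06,0.4,0,0,0,0]]]'

```text
time_s: 12.1
ee_pos: [476.2, 337.9, 279.5]
orientation: [-0.0, 0.662, 0.75, -0.0]
force: [0.0, 0.1, -2.6]
finger_gap: 10.2
```

```bash
python3 look.py b; python3 - <<'E'
import cv2
for c,(a,b) in {"scene":(225,160),"side":(205,150)}.items():
    im=cv2.imread(f"pics/b_{c}_raw.png")[b:b+165,a:a+130]
    cv2.imwrite(f"pics/zb_{c}.png",cv2.resize(im,None,fx=3.6,fy=3.6,interpolation=cv2.INTER_CUBIC))
E
```

```text
12.1 [476.18082181 337.87058962 279.47663729] [0.508 0.393 0.164 1.342 0.    1.955] 10.184276395564632 [ 0.   0.1 -2.6] [-0.03  0.06 -0.02] [ 0.992  0.124 -0.   ]
```

View pics/zb_scene.png

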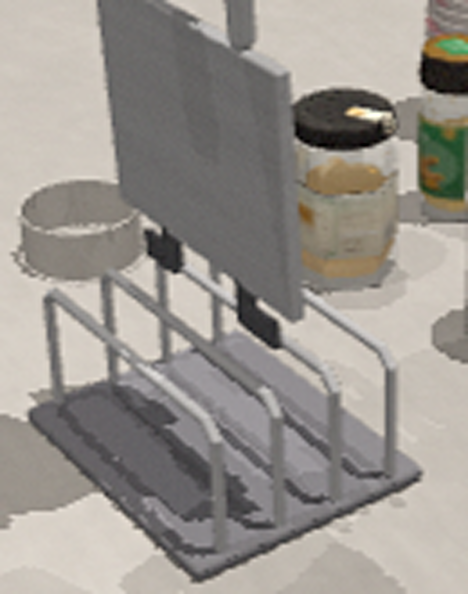

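View pics/zb_side.png

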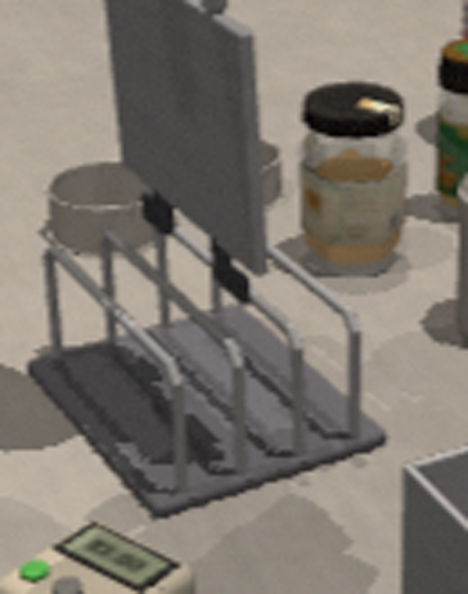

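Allowing for its height, the lid's feet, with bottoms at (170,270) and (265,345) in the crop, lie midway between hoops 2 and 3. Lowering into that slot.

Call:
arm_command --increments '[[[0,0,0.06,0,0,0,0],[0,0,0.14,0,0,0,0],[0,0,0.22,0,0,0,0],[0,0,0.3,0,0,0,0],[0,0,0.38,0,0,0,0],[0,0,0.46,0,0,0,0],[0,0,0.54,0,0,0,0],[0,0,0.6,0,0,0,0],[0,0,0.65,0,0,0,0],[0,0,0.65,0,0,0,0]]]'

```text
time_s: 13.45
ee_pos: [476.1, 337.9, 214.4]
orientation: [-0.0, 0.662, 0.75, -0.0]
force: [-0.3, 1.1, -1.2]
finger_gap: 10.5
```

Call:
arm_command --increments '[[[0,0,0.03,0,0,0,0],[0,0,0.06,0,0,0,0],[0,0,0.09,0,0,0,0],[0,0,0.11,0,0,0,0],[0,0,0.11,0,0,0,0]]]'

```text
time_s: 14.08
ee_pos: [476.1, 337.9, 203.6]
orientation: [-0.0, 0.662, 0.75, -0.0]
force: [-1.1, -0.2, -2.7]
finger_gap: 10.2
```

```bash
python3 look.py c; python3 - <<'E'
import cv2
for c,(a,b) in {"scene":(225,160),"side":(205,150)}.items():
    im=cv2.imread(f"pics/c_{c}_raw.png")[b:b+165,a:a+130]
    cv2.imwrite(f"pics/zc_{c}.png",cv2.resize(im,None,fx=3.6,fy=3.6,interpolation=cv2.INTER_CUBIC))
E
```

```text
14.075 [476.14242019 337.90413239 203.60706932] [ 5.090e-01  4.140e-01 -1.000e-03  1.156e+00  0.000e+00  1.955e+00] 10.23643645513959 [-1.1 -0.2 -2.7] [-0.    0.06 -0.03] [ 0.992  0.124 -0.   ]
```

View pics/zc_scene.png

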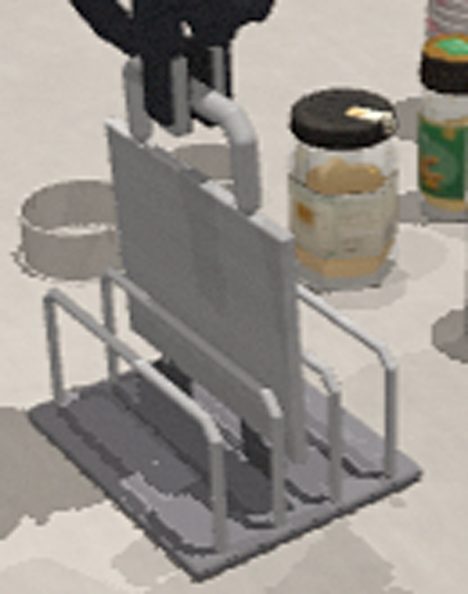

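View pics/zc_side.png

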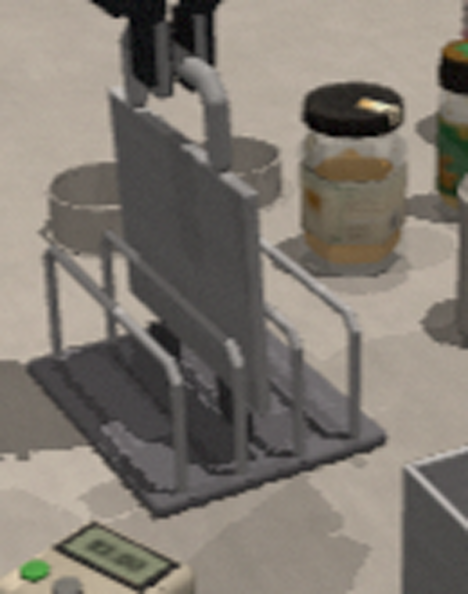

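The lid is between hoops 2 and 3, with its feet about at the base. Easing down until the force shows contact.

Call:
arm_command --increments '[[[0,0,0.012,0,0,0,0],[0,0,0.024,0,0,0,0],[0,0,0.024,0,0,0,0]]]' --force 20

```text
time_s: 14.55
ee_pos: [476.8, 338.2, 202.2]
orientation: [0.0, 0.662, 0.75, 0.001]
force: [0.3, -0.5, 2.1]
finger_gap: 10.7
```

Call:
arm_command --increments '[[[0,0,0.012,0,0,0,0],[0,0,0.024,0,0,0,0],[0,0,0.024,0,0,0,0]]]'

```text
time_s: 14.92
ee_pos: [478.2, 338.5, 202.1]
orientation: [0.002, 0.662, 0.749, 0.003]
force: [0.2, -3.1, 12.1]
finger_gap: 10.3
```

Contact is at TCP z = 202 (12 N). I'll unload by 2 mm, then open slowly.

Call:
arm_command --increments '[[[0,0,-0.024,0,0,0,0],[0,0,-0.024,0,0,0,0.13],[0,0,-0.024,0,0,0,0.18],[0,0,-0.024,0,0,0,0.24],[0,0,-0.024,0,0,0,0.3],[0,0,-0.024,0,0,0,0.36],[0,0,-0.024,0,0,0,0.42],[0,0,-0.024,0,0,0,0.5],[0,0,-0.024,0,0,0,0.6],[0,0,-0.024,0,0,0,0.6]]]'

```text
time_s: 16.18
ee_pos: [476.4, 338.0, 201.5]
orientation: [0.0, 0.662, 0.75, 0.0]
force: [0.2, -0.2, 0.1]
finger_gap: 50.9
```

```bash
python3 look.py d; python3 - <<'E'
import cv2
for c,(a,b) in {"scene":(225,140),"side":(205,130)}.items():
    im=cv2.imread(f"pics/d_{c}_raw.png")[b:b+165,a:a+130]
    cv2.imwrite(f"pics/zd_{c}.png",cv2.resize(im,None,fx=3.6,fy=3.6,interpolation=cv2.INTER_CUBIC))
from station import r
cv2.imwrite("pics/d_w.png",r.get_image("wrist")[:,:,::-1])
E
```

```text
16.175 [476.36147845 337.9965519  201.48515151] [ 0.508  0.415 -0.005  1.15   0.     1.955] 50.94194036256503 [ 0.2 -0.2  0.1] [-0.03 -0.01 -0.01] [0.992 0.124 0.   ]
```

View pics/zd_side.png

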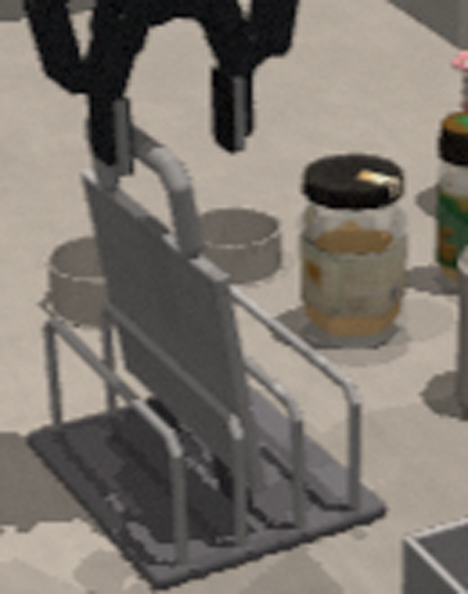

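View pics/d_w.png

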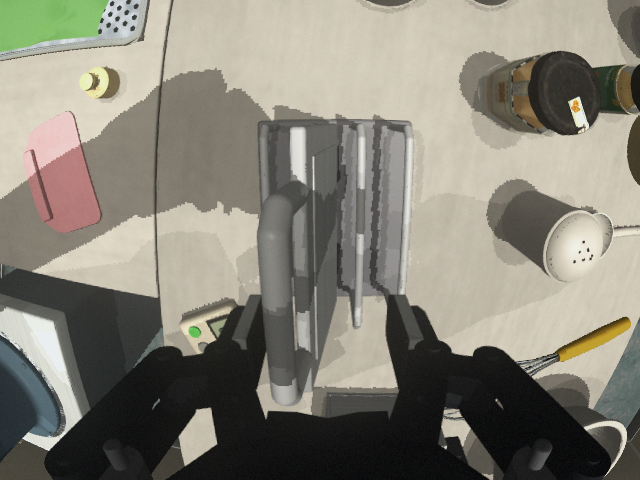

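The lid leans on hoop 2, with its bar near the left finger at (275,300) in the wrist view. I'll recentre the jaws on the bar, open wider and retreat upward.

Call:
arm_command --increments '[[[0,-0.04,0,0,0,0,0.8],[0,-0.1,0,0,0,0,0.9],[0,-0.15,0,0,0,0,0.9],[0,-0.15,0,0,0,0,0.9],[0,-0.15,-0.1,0,0,0,0.9],[0,-0.15,-0.3,0,0,0,0.9],[0,-0.15,-0.6,0,0,0,0.9],[0,-0.15,-0.95,0,0,0,0.9],[0,-0.15,-0.95,0,0,0,0.9],[0,-0.15,-0.95,0,0,0,0.9]]]'

```text
time_s: 17.58
ee_pos: [461.6, 336.2, 296.5]
orientation: [0.0, 0.662, 0.75, 0.0]
force: [0.9, -0.0, -0.0]
finger_gap: 76.7
```

```bash
python3 look.py e; python3 - <<'E'
import cv2
for c,(a,b) in {"scene":(225,150),"side":(205,140)}.items():
    im=cv2.imread(f"pics/e_{c}_raw.png")[b:b+165,a:a+130]
    s=3.6;im=cv2.resize(im,None,fx=s,fy=s,interpolation=cv2.INTER_CUBIC)
    cv2.imwrite(f"pics/ze_{c}.png",im)
E
```

```text
17.575 [461.59140101 336.1683446  296.45977523] [0.518 0.363 0.164 1.371 0.    1.965] 76.6571464156254 [ 0.9 -0.  -0. ] [-0.    0.04  0.01] [0.992 0.124 0.   ]
```

View pics/ze_scene.png

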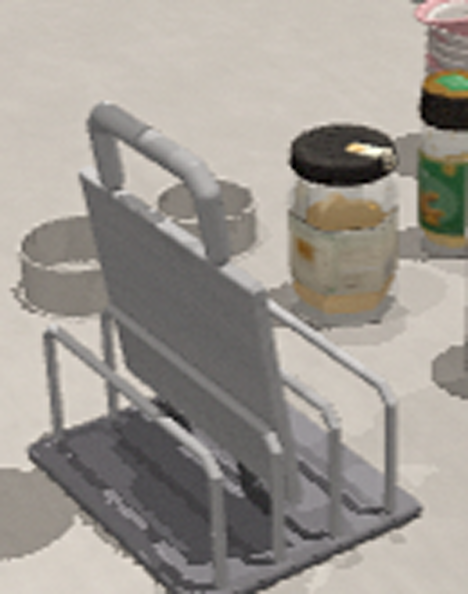

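View pics/ze_side.png

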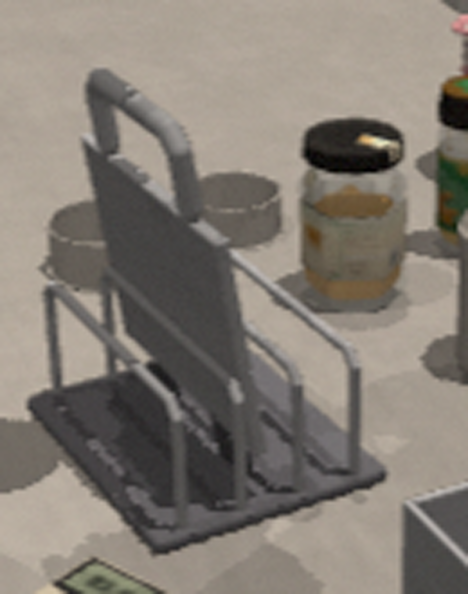

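View pics/e_scene_raw.png

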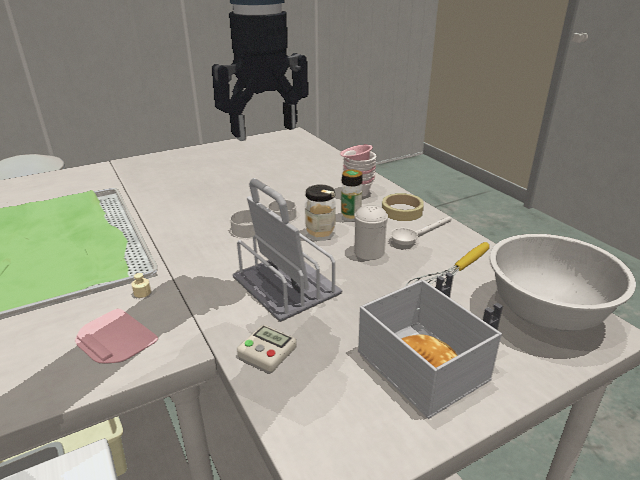

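```bash
python3 - <<'E'
from fitlid import *
from station import r
S=r.camera_params("scene");D=r.camera_params("side")
us=(np.array([(80,172),(263,293),(128,357),(287,503)])+.5)/3.6-.5+[225,150]
ud=(np.array([(85,137),(225,248),(122,320),(244,458)])+.5)/3.6-.5+[205,140]
X=np.array([[u,y,-4.] for u,y in ((137,75),(137,-75),(17,75),(17,-75))])
def pts(q):
    R=Ro.from_euler('ZYX',[q[3],q[4],0]).as_matrix()
    return np.c_[X[:,2],X[:,1],X[:,0]]@R.T+q[:3], R
f=lambda q: np.concatenate([(proj(c,pts(q)[0])-u).ravel() for c,u in ((S,us),(D,ud))])
for zp in (None,15):
    s=least_squares(lambda q: np.r_[f(q),0 if zp is None else (q[2]-zp)*2],[482,335,15,.125,0]); q=s.x
    d=q[:2]-RACK[:2]; c,sn=np.cos(.125),np.sin(.125)
    print(q.round(3),np.sqrt((f(q)**2).mean()),"rack",c*d[0]+sn*d[1],-sn*d[0]+c*d[1],"bar",q[:3]+pts(q)[1][:,2]*179)
E
```

```text
[ 4.87683e+02  3.56744e+02  6.13000e+00  1.27000e-01 -1.11000e-01] 1.5718857567202908 rack 7.3684740269506355 18.671334793188194 bar [468.02093967 354.23117778 184.02896725]
[ 4.82838e+02  3.42609e+02  1.48000e+01  1.21000e-01 -1.16000e-01] 1.701689477168079 rack 0.7985970070291105 5.250076870220288 bar [462.25450144 340.11034008 192.5952233 ]
```

The checks agree: tilt is about 0.12 rad, yaw matches the rack, the hinge is near the middle of the centre slot, and the robot is clear. Handing in.

```bash
python3 -c "
from station import r
print(r.hand_in()); print(r.read_state()['time_s'])"
```

```text
the job is handed in; nothing more can be done
None
the job is handed in; nothing more can be done
```

I swung the lid upright by its bar, lifted it straight off the brackets and lowered it into the rack's middle slot. I then let go, moved the gripper clear and handed the job in at about 17.7 s; no verdict was reported.

**Last checks:**
- **Lid in the rack:** it leans on the hoop nearest the robot, about 0.12 rad off upright and in line with the slots to within 0.01 rad. With the hinge height taken as 15 mm (resting on the base), the fit puts the hinge line about 1 mm across and 5 mm along from the rack's middle. The lid touched the base with about 12 N.
- **Gripper:** open, about 95 mm above the release height, touching nothing.
- **Timer, jar and shaker:** by eye they are where they were in the last picture; I did not re-measure them.

**Disagreement:** a free camera fit of the final pose put the hinge at about 6 mm height and 19 mm along the slot. Resting on the base should give about 15 mm. The two cameras look in nearly the same direction, so depth is poorly known. Both fits are within the limits.

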